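# Load the bench spring tester to its set index

## Robot

A 6-joint arm with a two-finger parallel gripper is mounted at the origin on the work surface. World frame = base frame: x ahead of the robot, y to its left, z up, the work surface at z = 0. Lengths are in m, angles in rad, forces in N, time in s.
With the tool pointing down it reaches from about 0.3 to 0.75 m from the base axis. Payload 8.5 kg.
Tool frame: the origin (TCP) lies between the finger pads; the fingertips stand 25 mm ahead of it and the grasp point (between the pads) lies 6 mm ahead of it (ctrl.nose_length is the distance from the TCP to the fingertips, in m); x points along the fingers, y is the direction in which the jaws open and shut, and the axes are right-handed (so a half turn about x gives the same grasp; the last joint's range is limited). The gripper opens to 88 mm and grips with 3 to 60 N. Pads are 18 mm wide; open, the fingers measure 123 mm over their backs; the gripper's body (75 mm by 187 mm) begins 45 mm behind the grasp point.
Start: joints at [-1.543, 0.381, 1.297, -0, 1.464, -0.215], TCP at [0.132, -0.534, 0.264] pointing down, gripper open.
Joint ranges: [-3.11, 3.11], [-0.89, 2.33], [0.22, 2.48], [-1.42, 4.56], [0.17, 2.85], [-2.88, 2.88]. Speed limits (rad/s): [2.39, 2.39, 3.14, 3.14, 3.14, 3.14].

## Interface

Orientations are given as a unit quaternion [w, x, y, z].
In Python, from cell import ctrl, vision gives the robot as it stands. The module is installed in compiled form; this text tells all that it offers.
- The arm moves only by the tool send_rows, never from a script. Its argument "plan" is a list of rows, each a list of 6 numbers: the shift along the world's x, y, z in cm, then the turn, a rotation vector about the world's x, y, z in degrees. In form: [[x, y, z, wx, wy, wz], ...]. A call has 1 to 5 rows; each row is the pose to reach, as a shift and turn from the pose commanded when the call began; what a row does not reach only later rows make up. A row lasts 1/10 s, in which the tool goes at most 50 mm and 8.59 degrees, less where a joint would pass 70% of its speed; a pose out of reach is approached as far as the arm can. A call with a gripper value outside its range is refused whole. "fingers" is the opening, from 0 (shut) to 1 (fully open), set as the call begins (left out, the last holds). The fingers move at their own pace and stop on an object; the grip force is fixed at half the most. Time passes only in rows, so rows that repeat a pose let the fingers close. It gives the time, the measured TCP pose, the force and the opening at its end, in the units of the state.
- ctrl.read_state(): the state, without advancing time (a new reading comes with each control period).
- vision.grab_frame(name): name is "scene" or "side" or "wrist"; returns a dict with "img" (480x640x3 uint8, red, green, blue), "fx", "fy", "cx", "cy" (pixels), "extrinsics" (4x4, takes a point from camera to world coordinates). Camera axes: x right, y up, looking along -z (the intrinsics and any distortion apply to the point x, -y, -z); pixel columns grow to the right and rows downward; lengths in m; the calibration is good to about 2 mm. A picture is of the moment at which its call begins. There is no depth.
- ctrl.finish_job(): hands the job in, once; it reports no verdict.
The state is a dict: "time_s": time; "joint_positions": joint angles; "joint_velocities": joint speeds; "joint_efforts": joint torques, N m; "ee_pos": TCP position; "ee_rot": TCP orientation; "wrist_force": force on the tool from outside, world axes, zero at the start; "wrist_torque": the same for the moment, N m; "grip_width": opening from 0.0 (shut) to 1.0 (fully open).
Only numpy, scipy, OpenCV 4.12 (cv2) and the standard library are available. Lean on these libraries where they do the work, as an engineer would, in place of code of your own. Each camera call takes 0.05 s, during which the arm holds its last target.

## Task

Load the spring tester on the bench: first swing its quick-load lever all the way round to its stop, and only then turn the tension knob clockwise until the pointer on the sprung slide lines up with the tip of the sliding set index beside the scale, and let go. Do not push the pointer by hand, leave the set index where it stands, and do not disturb the loose parts lying on the bench.

Things in the scene. Friction and masses are not known exactly. Their poses are not given: they have to be found in the camera images.
- tester: Spring tester: dark cast-iron plate 230 x 330 x 30 mm, bolted down, carrying a knob on a column, a grey slide with lever and pointer, a spring tube, and on the far side a scale plate with the set index; at most 119 mm high. Origin on the bench under the plate (x -100..130, y -170..160 mm); x away from the robot, y left, z up. Knob axis at (-40, -120) mm; the slide runs along y at x = 40.
- lever (a joint): Quick-load lever on the slide, vertical axis: 0 = open (the start; arm at 70 degrees from the tester's +x towards +y), grows counter-clockwise seen from above (grip swings towards the robot) to the stop at 1.3 rad; fully round above 1.2. About 2 N at the grip moves it, it stays where left. Swinging it over pushes the pointer 25 mm towards the tester's -y.
- lever_grip (a point): Point on the axis of the lever's upright black cylindrical grip (20 mm diameter, free height 68 to 118 mm above the bench), at 95 mm above the bench. It travels on a 75 mm radius about the lever pivot.
- lever_pivot (a point): The lever's vertical turning axis, a point 95 mm above the bench; it sits on the slide and travels with it; axes as the tester's.
- knob (a joint): Tension knob, vertical axis, grows clockwise seen from above, 0 to 6 rad; starts between 0 and 1.0. Takes about 0.3 N m to turn and stays where left. Each rad clockwise moves the slide with its lever and pointer 15 mm towards the tester's -y, against the spring; turning back moves it back.
- knob_grip (a point): On the knob's axis, 105 mm above the bench. The knob is a black disc of 80 mm diameter (top at 87 mm) with an upright bar across it, 76 mm long, 16 mm thick, from 87 to 118 mm above the bench, to be pinched across its thickness from above. x runs along the bar, y across it, z up.
- knob_bar_end (a point): End face of the knob's bar, 38 mm from the knob's axis, 105 mm above the bench; turns with the knob.
- pointer: Pointer head of the sprung slide: steel block 40 x 34 mm with a point towards the scale (tester's +x) and a thin rod into the spring tube; top 51 mm above the bench. Axes as the tester's; origin under the lever pivot when the lever is open. It starts on the tester's +y side of the set index.
- pointer_tip (a point): The pointer's tip, at x = 85 mm in the tester's frame, 44 mm above the bench; it moves along the tester's y.
- index_tip (a point): Point of the set index, at x = 89 mm in the tester's frame, facing the pointer. The index is a plain dark steel block about 24 mm square, top 53 mm above the bench, on the scale plate; it can slide along y and stays where it is set. Axes as the tester's. The pointer is lined up when its tip is at y = 0 here, within 4 mm.
- vise: Bystander: cast-iron vise 120 mm high, bolted down, right of the tester, gripping a 300 mm long threaded rod 108 mm above the bench. Origin under its base.
- coupling: Bystander: loose copper pipe coupling, 60 mm diameter, 80 mm tall, standing. Origin at its underside.
- tnut: Bystander: loose black T-nut 80 x 44 x 28 mm. Origin at its underside.
- washers: Bystander: stack of rusty steel washers, 70 mm diameter, 36 mm high, stuck together. Origin at its underside.

How it is judged:
On the way, in this order (a step that is already met when the one before it is completed fails the run):
1. the lever is fully round at its stop (value of joint lever above 1.2 rad), for 0.2 s.
2. the pointer's tip is in line with the set index's tip, with the lever at its stop (value of joint lever above 1.2 rad and y of pointer_tip in the frame of index_tip between -0.004 and 0.004 m), for 0.2 s.
At the end, for the whole second after the job is handed in: The lever is at its stop (above 1.2 rad), the pointer's tip is within 4 mm of the set index's tip along the scale, and the knob is at rest (all of step 2 and velocity of joint knob between -0.05 and 0.05 rad/s); the robot touches nothing.
It fails at once if the knob is turned (by more than about 0.5 rad) while the lever is not round at its stop (value of joint lever below 1.15 rad and distance of knob_bar_end from where it was at the start of the episode above 0.018 m).
It fails at once if the robot pushes the pointer itself (contact force between any of the fingers, the arm and pointer above 1.5 N).
It fails at once if the set index is shifted by more than 5 mm (distance of index_tip from where it was at the start of the episode above 0.005 m).
It fails at once if a loose part is moved by more than 30 mm (distance of any of coupling, tnut, washers from where it was at the start of the episode above 0.03 m).
It also fails if it takes over 72 s, if anything falls off the work surface, if the arm or the gripper's body presses on something with over 40 N, if the wrist force passes 120 N, or if a joint passes its speed limit or range.

## Working session

There is one attempt and no reset: what is moved stays moved. The work goes in short steps, Python scripts to look and compute and a tool call to move; the robot and the scene stay as the last step left them, time stands still between calls to the robot, and variables do not carry over. Pictures are saved under pics/ and viewed, and the job is handed in when it is done.

Besides the shell and the picture viewer there is one more tool, called after "Emit:" by a JSON object that holds its "name" and its "arguments". send_rows: Moves the arm, as the interface text tells. Its arguments: {"type":"object","properties":{"plan":{"type":"array","items":{"type":"array","items":{"type":"number"}}},"fingers":{"type":"number"}},"required":["plan"]}

```bash
mkdir -p pics; ls; python3 - <<'E'
from cell import ctrl, vision
import cv2
print(ctrl.read_state())
for n in ("scene","side","wrist"):
    f=vision.grab_frame(n); cv2.imwrite(f"pics/{n}0.png",f["img"][:,:,::-1]); print(n,f["fx"],f["fy"],f["cx"],f["cy"],f["extrinsics"].round(4).tolist(),[k for k in f])
E
```

```text
pics
{'time_s': 0.0, 'joint_positions': array([-1.54328951e+00,  3.81174766e-01,  1.29825002e+00, -7.66524953e-06,
        1.46358206e+00, -2.15295100e-01]), 'joint_velocities': array([-0.00176475,  0.00088341, -0.00098859, -0.00091981, -0.00193733,
       -0.00076048]), 'joint_efforts': array([ 1.39686501e-03, -4.37929058e+01, -2.24557883e+01,  7.14263320e-02,
        3.52518295e-02, -1.05861943e-04]), 'ee_pos': array([ 0.13222463, -0.5336197 ,  0.26315277]), 'ee_rot': array([ 0.08513496,  0.70194642,  0.08613104, -0.70185803]), 'wrist_force': array([0.14241623, 0.15524559, 0.49182252]), 'wrist_torque': array([-0.01928009,  0.02684654,  0.01963184]), 'grip_width': 0.9991296305196823}
scene 539.8711195195953 539.8711195195953 327.4576582299008 237.94748946970287 [[0.7776, -0.4967, 0.3855, 1.0897], [0.6286, 0.6253, -0.4624, -0.7514], [-0.0114, 0.6019, 0.7985, 1.3801], [0.0, 0.0, 0.0, 1.0]] ['img', 'fx', 'fy', 'cx', 'cy', 'extrinsics']
side 437.75440814235117 437.75440814235117 312.8222337530477 245.52110376025053 [[-0.904, 0.2507, -0.3464, 0.1165], [-0.4275, -0.5379, 0.7266, 0.7753], [-0.0042, 0.8049, 0.5934, 0.7347], [0.0, 0.0, 0.0, 1.0]] ['img', 'fx', 'fy', 'cx', 'cy', 'extrinsics']
wrist 431.31120491447444 431.31120491447444 323.9725005641054 241.7972413397266 [[0.2392, 0.9269, 0.2891, 0.2069], [-0.971, 0.2284, 0.0711, -0.5152], [-0.0001, -0.2977, 0.9546, 0.3834], [0.0, 0.0, 0.0, 1.0]] ['img', 'fx', 'fy', 'cx', 'cy', 'extrinsics']
```

View pics/scene0.png

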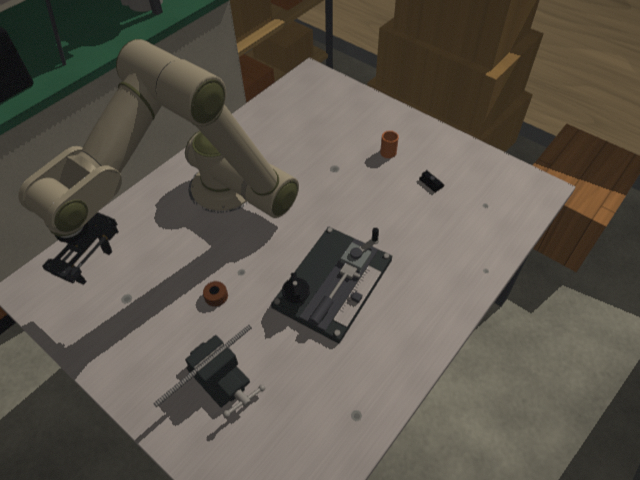

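View pics/side0.png

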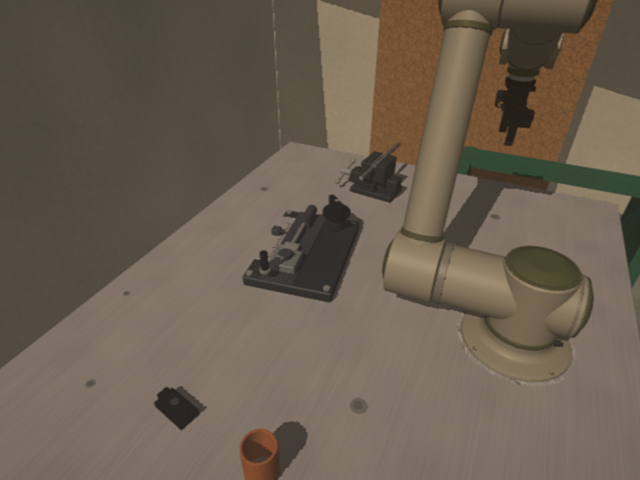

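View pics/wrist0.png

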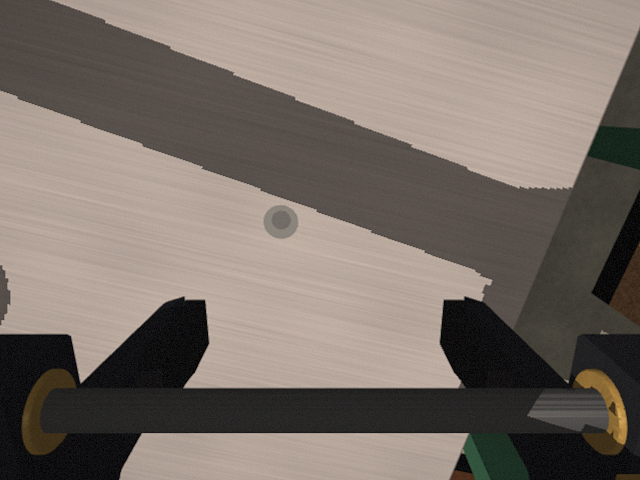

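The scene view shows the tester with its plate corners near (330,228), (391,257), (337,340) and (273,305), the knob near (294,289) and the lever grip near (375,235). The vise is at lower left. Next I'll zoom in.

```bash
cat > h.py <<'E'
import numpy as np, cv2
from cell import ctrl, vision
def proj(f,p):
    E=f["extrinsics"]; c=E[:3,:3].T@(np.asarray(p,float)-E[:3,3]); return np.array([f["cx"]+f["fx"]*c[0]/-c[2], f["cy"]-f["fy"]*c[1]/-c[2]])
def ray(f,u,v):
    E=f["extrinsics"]; d=E[:3,:3]@np.array([(u-f["cx"])/f["fx"],-(v-f["cy"])/f["fy"],-1]); return E[:3,3],d
def onz(f,u,v,z):
    o,d=ray(f,u,v); return o+d*(z-o[2])/d[2]
def crop(f,name,x0,y0,x1,y1,s):
    im=f["img"][y0:y1,x0:x1,::-1].astype(float); im=np.clip(im*1.6,0,255).astype(np.uint8)
    cv2.imwrite(name,cv2.resize(im,None,fx=s,fy=s,interpolation=cv2.INTER_CUBIC))
E
python3 - <<'E'
from h import *
f=vision.grab_frame("scene"); crop(f,"pics/sc1.png",260,215,400,350,5)
f=vision.grab_frame("side"); crop(f,"pics/sd1.png",235,185,375,305,5)
E
```

```text
(no output)
```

View pics/sc1.png

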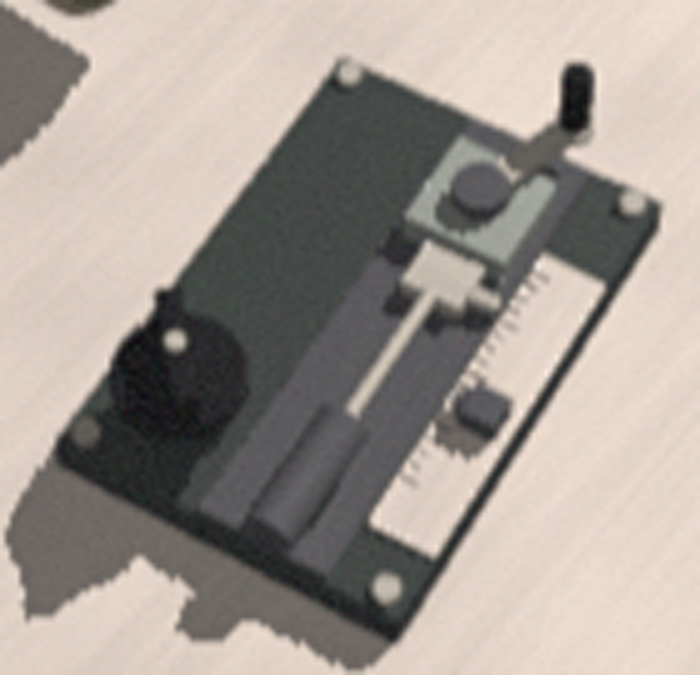

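View pics/sd1.png

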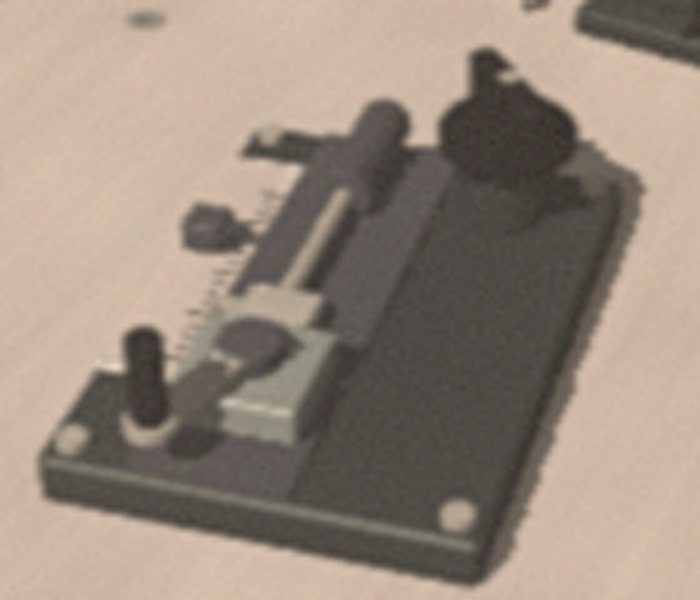

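```bash
cat >> h.py <<'E'
def fit2(src,dst):
    a=np.asarray(src)[:,:2];b=np.asarray(dst)[:,:2];ca=a.mean(0);cb=b.mean(0)
    H=(a-ca).T@(b-cb); th=np.arctan2(H[0,1]-H[1,0],H[0,0]+H[1,1]); R=np.array([[np.cos(th),-np.sin(th)],[np.sin(th),np.cos(th)]])
    return th,cb-R@ca,R,b-(a@R.T+cb-R@ca)
E
python3 - <<'E'
from h import *
f=vision.grab_frame("scene"); g=vision.grab_frame("side")
S=[(340,58,-.1,.16),(660,210,.13,.16),(393,628,.13,-.17),(62,448,-.1,-.17)]
src=[];dst=[]
for u,v,x,y in S:
    src.append((x,y));dst.append(onz(f,260+u/5-.4,215+v/5-.4,.03)[:2])
print(fit2(src,dst))
for u,v,x,y in [(45,458,.13,.16),(478,550,-.1,.16)]:
    src.append((x,y));dst.append(onz(g,235+u/5-.4,185+v/5-.4,.03)[:2])
th,t,R,res=fit2(src,dst); print(th,t,res)
T=lambda p:(np.array(p)-t)@R
sc=lambda u,v,z:onz(f,260+u/5-.4,215+v/5-.4,z)
sd=lambda u,v,z:onz(g,235+u/5-.4,185+v/5-.4,z)
for n,p in dict(grip_top_sc=sc(577,72,.118),grip_top_sd=sd(143,335,.118),pivotcap=sc(482,185,.068),ptip=sc(497,303,.044),idx_top=sc(480,408,.053),knobdisc=sc(180,375,.087),baredge=sc(168,297,.118),bar2=sd(487,55,.118),idx_sd=sd(210,228,.053),knob_sd=sd(508,128,.087)).items():
    print(n,(p[:2]).round(4),T(p[:2]).round(4))
E
```

```text
(np.float64(0.1472329884074461), array([ 0.53174294, -0.07579641]), array([[ 0.98918079, -0.14670162],
       [ 0.14670162,  0.98918079]]), array([[-0.00047881, -0.0006789 ],
       [-0.00107887, -0.00489898],
       [-0.00369881,  0.0007686 ],
       [ 0.00525648,  0.00480928]]))
0.15037740143755532 [ 0.5302285  -0.07535433] [[ 0.00148656 -0.00073542]
 [ 0.00099372 -0.00567073]
 [-0.00265241 -0.00015699]
 [ 0.00619567  0.00459892]
 [-0.00615792 -0.00140615]
 [ 0.00013437  0.00337036]]
grip_top_sc [0.5698 0.0928] [0.0644 0.1603]
grip_top_sd [0.5712 0.0907] [0.0653 0.1581]
pivotcap [0.5551 0.0217] [0.0391 0.0922]
ptip [ 0.6038 -0.0267] [0.08   0.0371]
idx_top [ 0.6422 -0.0945] [ 0.1079 -0.0357]
knobdisc [ 0.5095 -0.1989] [-0.039  -0.1191]
baredge [ 0.4848 -0.1779] [-0.0603 -0.0946]
bar2 [ 0.5287 -0.216 ] [-0.0226 -0.1388]
idx_sd [ 0.6354 -0.0815] [ 0.103  -0.0218]
knob_sd [ 0.5065 -0.1959] [-0.0415 -0.1157]
```

```bash
cat >> h.py <<'E'
from scipy.spatial.transform import Rotation as Ro
TH=0.150; T0=np.array([.5308,-.0755]); RT=np.array([[np.cos(TH),-np.sin(TH)],[np.sin(TH),np.cos(TH)]])
def t2w(x,y): return RT@np.array([x,y])+T0
def w2t(p): return (np.asarray(p)[:2]-T0)@RT
def st():
    s=ctrl.read_state(); q=s["ee_rot"]; M=Ro.from_quat([q[1],q[2],q[3],q[0]]).as_matrix()
    print("t",round(s["time_s"],2),"pos",(s["ee_pos"]*100).round(2),"x",M[:,0].round(3),"jaw yaw",round(np.degrees(np.arctan2(M[1,1],M[0,1])),1),"F",s["wrist_force"].round(1),"T",s["wrist_torque"].round(2),"g",round(s["grip_width"],3),"q",s["joint_positions"].round(2))
    return s,M
E
python3 - <<'E'
from h import *
st(); print(t2w(.0657,.1600)*100, t2w(-.021,.1336)*100)
E
```

```text
t 0.35 pos [ 13.22 -53.38  26.36] x [-0.  0. -1.] jaw yaw -76.1 F [-0.3 -0.2  0.2] T [-0.05  0.03  0.  ] g 0.999 q [-1.54  0.38  1.3  -0.    1.46 -0.22]
[57.18521586  9.25214578] [49.00708729  5.34616152]
```

Emit:
{"name": "send_rows", "arguments": {"plan": [[2.2,3.1,0.3,0,0,5],[4.4,6.2,0.6,0,0,10],[6.6,9.3,0.9,0,0,15],[8.8,12.4,1.2,0,0,20],[11,15.5,1.5,0,0,25]]}}

```text
time_s: 0.85
ee_pos: [0.2428, -0.3775, 0.2789]
ee_rot: [0.237, 0.666, 0.237, -0.666]
wrist_force: [0.9, -0.6, 0.3]
grip_width: 1.001
```

Emit:
{"name": "send_rows", "arguments": {"plan": [[2.2,3.1,0,0,0,5],[4.4,6.2,0,0,0,10],[6.6,9.3,0,0,0,15],[8.8,12.4,0,0,0,20],[11,15.5,0,0,0,25]]}}

```text
time_s: 1.35
ee_pos: [0.3529, -0.2224, 0.2789]
ee_rot: [0.375, 0.599, 0.375, -0.599]
wrist_force: [0.3, -1.0, 0.3]
grip_width: 1.001
```

Emit:
{"name": "send_rows", "arguments": {"plan": [[2.2,3.1,0,0,0,5],[4.4,6.2,0,0,0,10],[6.6,9.3,0,0,0,15],[8.8,12.4,0,0,0,20],[11,15.5,0,0,0,25]]}}

```text
time_s: 1.85
ee_pos: [0.4629, -0.0673, 0.2789]
ee_rot: [0.496, 0.504, 0.496, -0.504]
wrist_force: [1.2, -0.2, -0.7]
grip_width: 1.002
```

```bash
python3 - <<'E'
from h import *
st(); f=vision.grab_frame("wrist"); cv2.imwrite("pics/w1.png",np.clip(f["img"][:,:,::-1]*1.5,0,255).astype(np.uint8))
E
```

```text
t 1.85 pos [46.29 -6.73 27.89] x [ 0. -0. -1.] jaw yaw -0.9 F [ 1.2 -0.2 -0.7] T [-0.05 -0.08 -0.04] g 1.002 q [-0.4   0.22  1.48 -0.    1.43 -0.38]
```

View pics/w1.png

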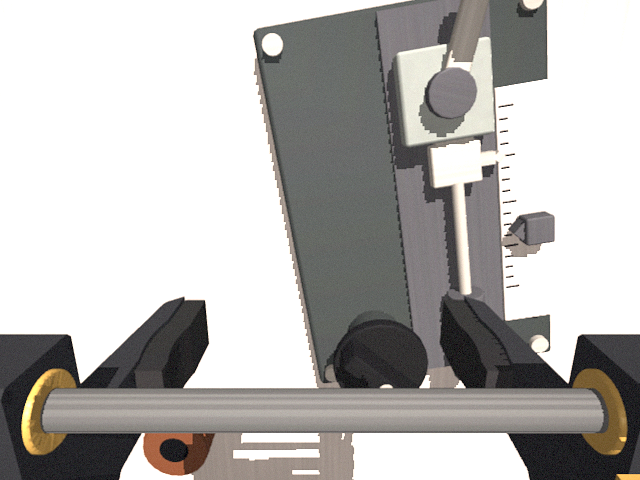

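The wrist view shows the plate edge, the pivot cap at (452,92), the pointer tip near (498,158), the index at (538,228), and the knob at (380,355) with its bar running down to the right.

```bash
python3 - <<'E'
from h import *
f=vision.grab_frame("wrist")
for n,u,v,z in [("cornerNL",255,32,.03),("cornerFL",548,-2,.03),("edge",547,78,.03),("edgeN",318,378,.03),("pivot",452,92,.07),("ptip",498,158,.044),("idxtip",518,232,.044),("idxc_top",541,227,.053),("knob",380,352,.087)]:
    p=onz(f,u,v,z)[:2]; print(n,p.round(4),w2t(p).round(4))
im=f["img"]
crop(f,"pics/w2.png",320,290,440,400,6); crop(f,"pics/w3.png",410,60,570,260,3)
E
```

```text
cornerNL [0.4124 0.0697] [-0.0954  0.1612]
cornerFL [0.6371 0.0912] [0.13   0.1489]
edge [0.6446 0.034 ] [0.1288 0.0913]
edgeN [ 0.4572 -0.2435] [-0.0978 -0.1551]
pivot [0.5579 0.0229] [0.0415 0.0932]
ptip [ 0.6067 -0.0275] [0.0822 0.0362]
idxtip [ 0.6307 -0.0903] [ 0.0966 -0.0295]
idxc_top [ 0.6451 -0.0835] [ 0.1119 -0.025 ]
knob [ 0.5098 -0.1795] [-0.0363 -0.0997]
```

View pics/w2.png

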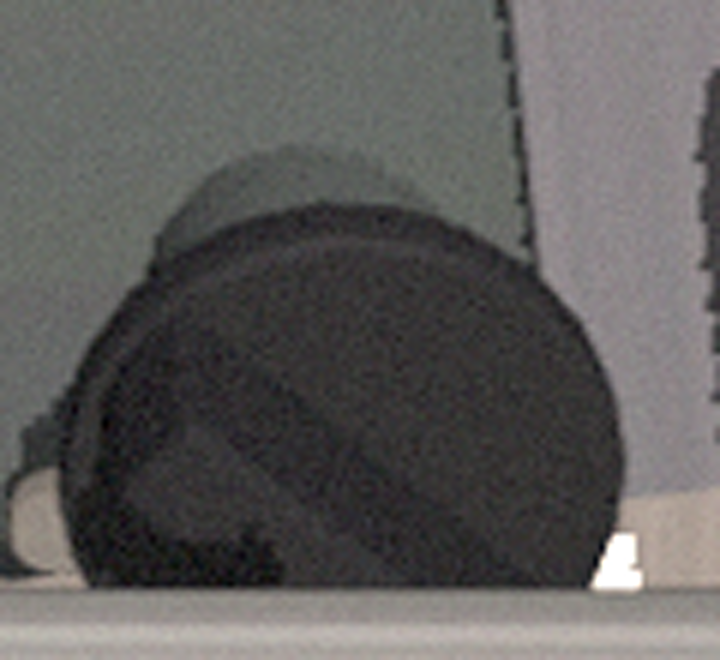

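View pics/w3.png

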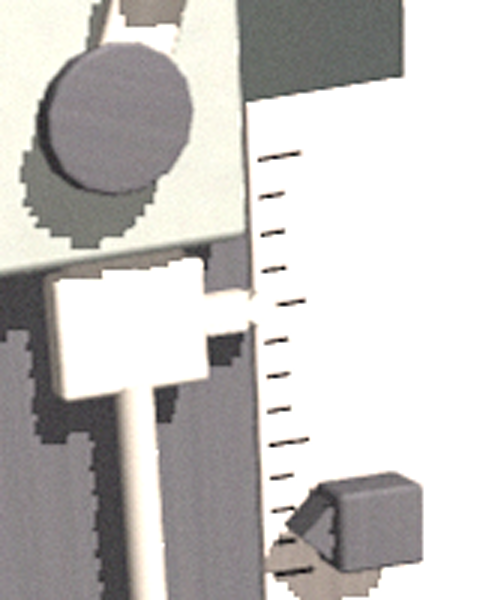

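Emit:
{"name": "send_rows", "arguments": {"plan": [[2.2,3.2,-1.5,0,0,5.3],[4.4,6.4,-3,0,0,10.6],[6.6,9.6,-5,0,0,15.9],[8.8,12.8,-7,0,0,21.2],[10.8,15.9,-9,0,0,26.5]], "fingers": 0.8}}

```text
time_s: 2.45
ee_pos: [0.5709, 0.0907, 0.188]
ee_rot: [0.598, 0.377, 0.598, -0.377]
wrist_force: [0.8, -1.2, 0.2]
grip_width: 0.8
```

```bash
python3 - <<'E'
from h import *
st(); f=vision.grab_frame("wrist"); cv2.imwrite("pics/w4.png",np.clip(f["img"][:,:,::-1]*1.5,0,255).astype(np.uint8))
f=vision.grab_frame("side");crop(f,"pics/sd4.png",180,150,420,330,3)
E
```

```text
t 2.45 pos [57.09  9.07 18.8 ] x [ 0. -0. -1.] jaw yaw 25.6 F [ 0.8 -1.2  0.2] T [-0.   -0.15 -0.03] g 0.8 q [-0.05  0.49  1.34 -0.    1.31 -0.49]
```

View pics/w4.png

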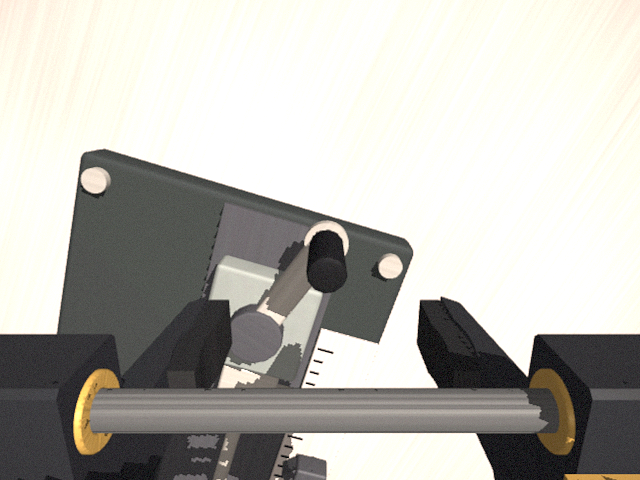

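View pics/sd4.png

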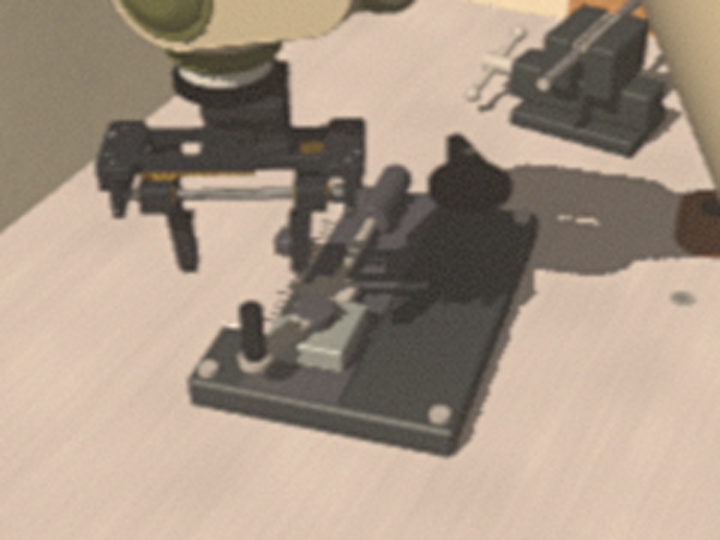

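```bash
python3 - <<'E'
from h import *
f=vision.grab_frame("wrist")
for n,u,v,z in [("griptop",327,276,.118),("pivotcap",257,332,.07)]:
    p=onz(f,u,v,z)[:2]; print(n,p.round(4),w2t(p).round(4))
# arc in world about pivot
for pv in [(.0400,.0900)]:
  for a in np.arange(70,150,12.4):
    print(round(a,1),(t2w(pv[0]+.075*np.cos(np.radians(a)),pv[1]+.075*np.sin(np.radians(a)))*100).round(2))
E
```

```text
griptop [0.5705 0.0943] [0.0646 0.162 ]
pivotcap [0.5562 0.0253] [0.0402 0.0959]
70.0 [57.17  9.3 ]
82.4 [55.56  9.45]
94.8 [53.95  9.24]
107.2 [52.43  8.7 ]
119.6 [51.05  7.84]
132.0 [49.9   6.71]
144.4 [49.01  5.35]
```

Emit:
{"name": "send_rows", "arguments": {"plan": [[0,0.2,-2,0,0,0],[0,0.2,-4.5,0,0,0],[0,0.2,-7,0,0,0],[0,0.2,-8.8,0,0,0],[0,0.2,-8.8,0,0,0]]}}

```text
time_s: 3.1
ee_pos: [0.5692, 0.0906, 0.0997]
ee_rot: [0.596, 0.378, 0.598, -0.379]
wrist_force: [-1.4, -0.8, 0.5]
grip_width: 0.802
```

Emit:
{"name": "send_rows", "arguments": {"plan": [[0,0,0,0,0,0],[0,0,0,0,0,0],[0,0,0,0,0,0]], "fingers": 0.33}}

```text
time_s: 3.4
ee_pos: [0.5706, 0.0919, 0.102]
ee_rot: [0.598, 0.378, 0.597, -0.378]
wrist_force: [0.1, 0.0, 0.1]
grip_width: 0.551
```

```bash
python3 - <<'E'
from h import *
st(); f=vision.grab_frame("wrist"); cv2.imwrite("pics/w5.png",np.clip(f["img"][:,:,::-1]*1.5,0,255).astype(np.uint8))
E
```

```text
t 3.4 pos [57.06  9.19 10.2 ] x [ 0.002 -0.    -1.   ] jaw yaw 25.4 F [0.1 0.  0.1] T [-0.01 -0.11  0.02] g 0.551 q [-0.05  0.59  1.45 -0.    1.1  -0.49]
```

View pics/w5.png

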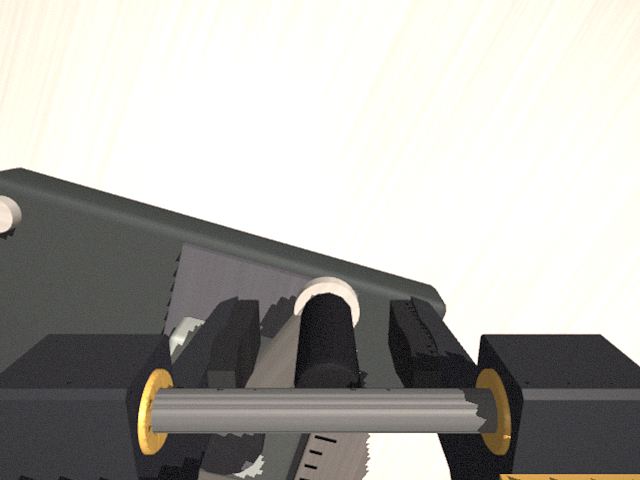

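Emit:
{"name": "send_rows", "arguments": {"plan": [[0,0,0,0,0,0],[-0.8,0.1,0,0,0,0],[-1.6,0.15,0,0,0,0],[-2.4,0.1,0,0,0,0],[-3.2,-0.05,0,0,0,0]]}}

```text
time_s: 3.95
ee_pos: [0.5379, 0.0925, 0.1011]
ee_rot: [0.598, 0.378, 0.598, -0.377]
wrist_force: [2.3, 3.6, 0.9]
grip_width: 0.333
```

Emit:
{"name": "send_rows", "arguments": {"plan": [[-0.8,-0.25,0,0,0,0],[-1.5,-0.55,0,0,0,0],[-2.2,-0.95,0,0,0,0],[-2.9,-1.4,0,0,0,0],[-3.5,-1.9,0,0,0,0]]}}

```text
time_s: 4.45
ee_pos: [0.5026, 0.0722, 0.1008]
ee_rot: [0.598, 0.378, 0.598, -0.378]
wrist_force: [2.3, 2.7, -0.7]
grip_width: 0.332
```

```bash
python3 - <<'E'
from h import *
st(); f=vision.grab_frame("wrist"); cv2.imwrite("pics/w6.png",np.clip(f["img"][:,:,::-1]*1.5,0,255).astype(np.uint8))
E
```

```text
t 4.45 pos [50.26  7.22 10.08] x [-0. -0. -1.] jaw yaw 25.4 F [ 2.3  2.7 -0.7] T [ 0.37 -0.3   0.05] g 0.332 q [-0.09  0.5   1.65 -0.    1.   -0.53]
```

View pics/w6.png

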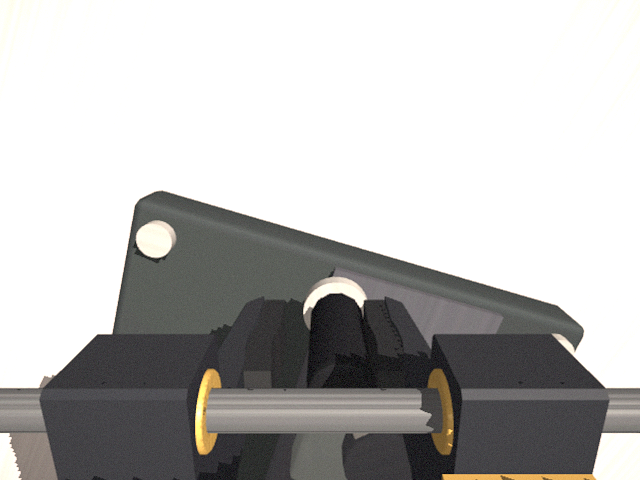

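Emit:
{"name": "send_rows", "arguments": {"plan": [[-0.5,-0.5,0,0,0,0],[-0.9,-1.0,0,0,0,0],[-1.25,-1.5,0,0,0,0],[-1.55,-1.95,0,0,0,0],[-1.55,-1.95,0,0,0,0]]}}

```text
time_s: 5.0
ee_pos: [0.4873, 0.0525, 0.1007]
ee_rot: [0.597, 0.378, 0.598, -0.378]
wrist_force: [-1.1, 0.0, 0.2]
grip_width: 0.327
```

Emit:
{"name": "send_rows", "arguments": {"plan": [[-0.25,-0.3,0,0,0,0],[-0.4,-0.5,0,0,0,0],[-0.4,-0.5,0,0,0,0]]}}

```text
time_s: 5.3
ee_pos: [0.4855, 0.0495, 0.1008]
ee_rot: [0.598, 0.38, 0.597, -0.376]
wrist_force: [11.5, 14.1, -6.7]
grip_width: 0.336
```

```bash
python3 - <<'E'
from h import *
st(); f=vision.grab_frame("wrist"); cv2.imwrite("pics/w7.png",np.clip(f["img"][:,:,::-1]*1.5,0,255).astype(np.uint8))
f=vision.grab_frame("side");crop(f,"pics/sd7.png",200,150,400,320,4)
E
```

```text
t 5.3 pos [48.55  4.95 10.08] x [ 0.005  0.003 -1.   ] jaw yaw 25.4 F [11.5 14.1 -6.7] T [ 2.13 -1.76  0.12] g 0.336 q [-0.14  0.47  1.71  0.    0.96 -0.59]
```

View pics/w7.png

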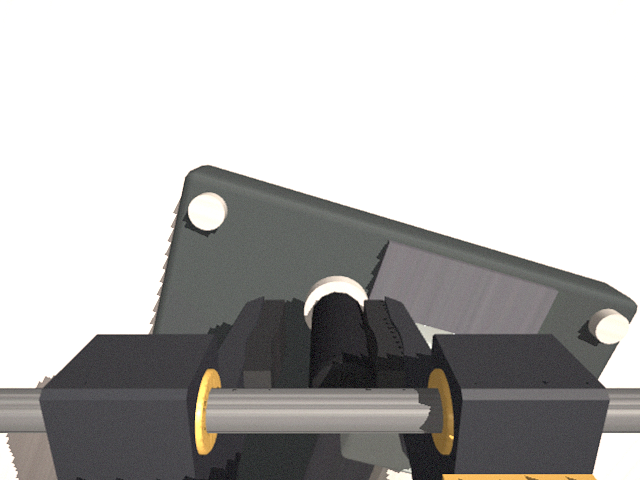

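View pics/sd7.png

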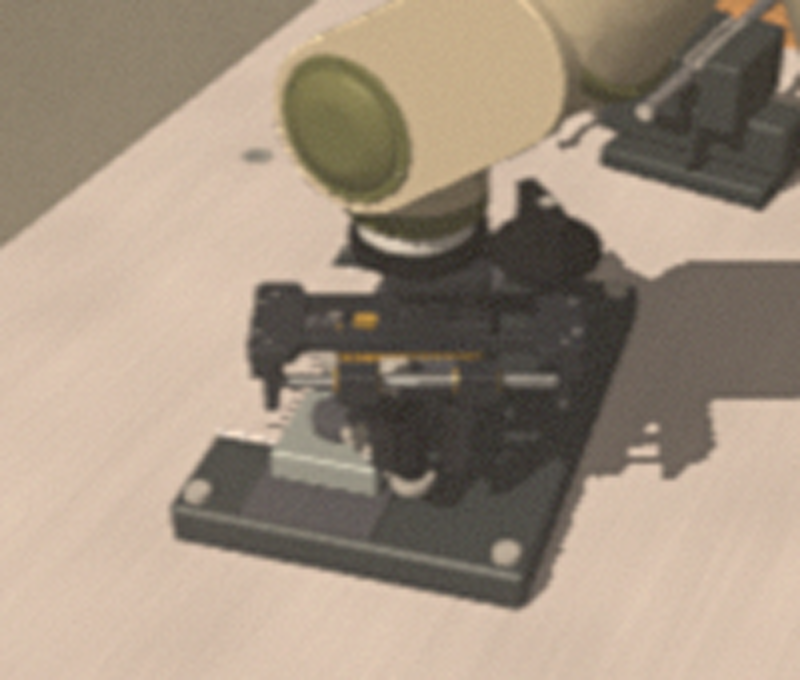

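Force rose to 18 N against the stop, and the grip is where I calculated the end to be. I'll back off, open and lift.

Emit:
{"name": "send_rows", "arguments": {"plan": [[0.35,0.35,0,0,0,0],[0.35,0.35,0,0,0,0],[0.35,0.35,0,0,0,0],[0.35,0.35,0,0,0,0],[0.35,0.35,0,0,0,0]], "fingers": 0.6}}

```text
time_s: 5.9
ee_pos: [0.4871, 0.0515, 0.1008]
ee_rot: [0.598, 0.378, 0.598, -0.378]
wrist_force: [1.0, -0.4, -0.5]
grip_width: 0.6
```

Emit:
{"name": "send_rows", "arguments": {"plan": [[0,0,3,0,0,0],[0,0,7,0,0,0],[0,0,11,0,0,0],[0,-4,15,0,0,-8],[0,-8,18,0,0,-16]]}}

```text
time_s: 6.4
ee_pos: [0.4869, -0.0234, 0.2789]
ee_rot: [0.539, 0.458, 0.538, -0.458]
wrist_force: [0.6, -0.0, -0.8]
grip_width: 0.599
```

```bash
python3 - <<'E'
from h import *
st(); f=vision.grab_frame("wrist"); cv2.imwrite("pics/w8.png",np.clip(f["img"][:,:,::-1]*1.5,0,255).astype(np.uint8))
f=vision.grab_frame("side");crop(f,"pics/sd8.png",200,150,400,320,4)
E
```

```text
t 6.4 pos [48.69 -2.34 27.89] x [ 0.001 -0.    -1.   ] jaw yaw 9.2 F [ 0.6 -0.  -0.8] T [-0.08 -0.16 -0.  ] g 0.599 q [-0.29  0.26  1.44 -0.    1.45 -0.45]
```

View pics/w8.png

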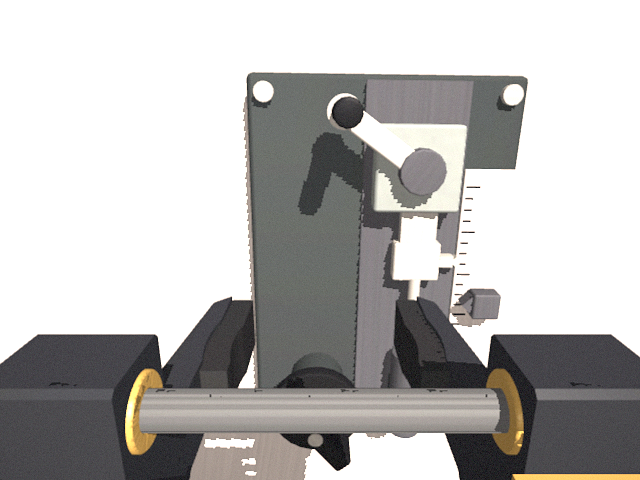

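View pics/sd8.png

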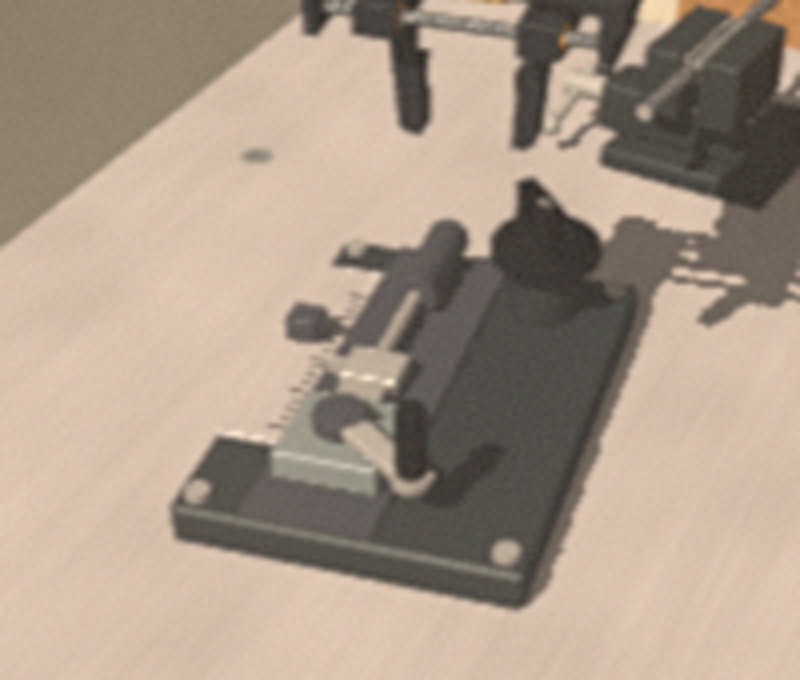

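```bash
python3 - <<'E'
from h import *
f=vision.grab_frame("wrist")
P={}
for n,u,v,z in [("corNL",248,75,.03),("corFL",526,78,.03),("edgeN",258,380,.03),("edgeF",517,168,.03),("grip",349,113,.118),("gripbase",345,111,.063),("pivot",424,172,.07),("ptip",455,262,.044),("itip",461,304,.044),("itop",487,303,.053),("knobscrew",316,440,.118),("barend",342,466,.118)]:
    p=onz(f,u,v,z)[:2]; P[n]=w2t(p); print(n,p.round(4),w2t(p).round(4))
d=P["grip"]-P["pivot"]; print(np.degrees(np.arctan2(d[1],d[0])),np.hypot(*d))
crop(f,"pics/w9.png",370,200,530,330,5)
E
```

```text
corNL [0.4138 0.0633] [-0.0949  0.1547]
corFL [0.6352 0.0958] [0.1288 0.1538]
edgeN [ 0.453  -0.2196] [-0.0985 -0.1308]
edgeF [0.6489 0.0249] [0.1317 0.0816]
grip [0.4933 0.0477] [-0.0187  0.1275]
gripbase [0.4936 0.0483] [-0.0183  0.1279]
pivot [0.5605 0.0136] [0.0427 0.0837]
ptip [ 0.612  -0.0623] [0.0823 0.0009]
itip [ 0.6274 -0.1011] [ 0.0917 -0.0398]
itop [ 0.6462 -0.0929] [ 0.1115 -0.0344]
knobscrew [ 0.5105 -0.2046] [-0.0394 -0.1246]
barend [ 0.5355 -0.2273] [-0.018  -0.1508]
144.51828322404643 0.07537409867773724
```

View pics/w9.png

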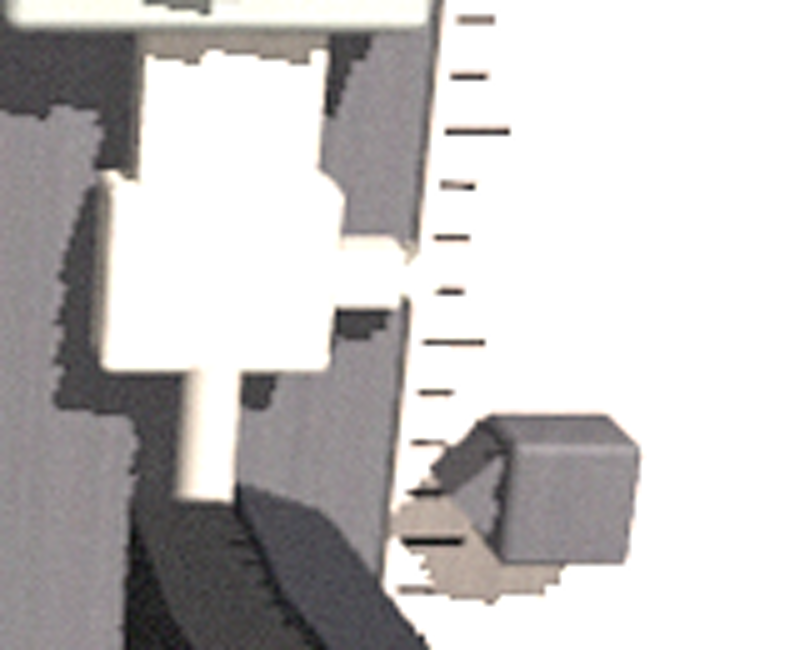

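Lever reads 144.5°, so it is at 1.30 rad, and about 39 mm remain between the pointer and the index. Next I'll take a clear view of the knob bar.

Emit:
{"name": "send_rows", "arguments": {"plan": [[0.5,-5,0,0,0,0],[1,-10,0,0,0,0],[1.5,-15,0,0,0,0],[2,-20,0,0,0,0],[2.5,-24,0,0,0,0]], "fingers": 0.6}}

```text
time_s: 7.05
ee_pos: [0.512, -0.2646, 0.2752]
ee_rot: [0.539, 0.457, 0.541, -0.457]
wrist_force: [0.7, 0.2, -0.7]
grip_width: 0.597
```

```bash
python3 - <<'E'
from h import *
st(); f=vision.grab_frame("wrist"); cv2.imwrite("pics/w10.png",np.clip(f["img"][:,:,::-1]*1.2,0,255).astype(np.uint8))
E
```

```text
t 7.05 pos [ 51.2  -26.46  27.52] x [-0.002  0.002 -1.   ] jaw yaw 9.5 F [ 0.7  0.2 -0.7] T [ 0.01 -0.12 -0.02] g 0.597 q [-0.68  0.42  1.2   0.    1.52 -0.85]
```

View pics/w10.png

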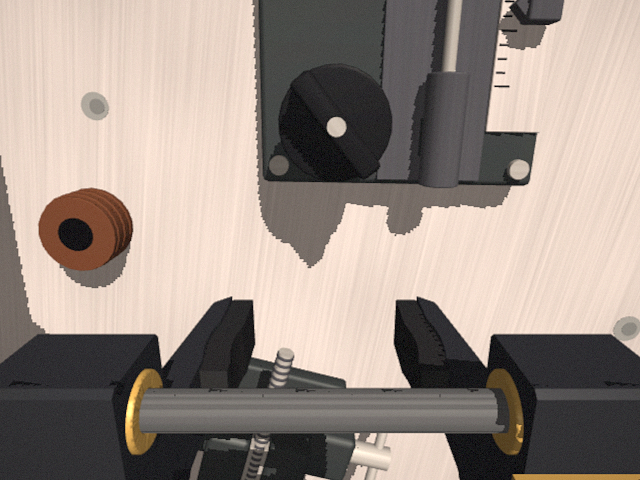

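```bash
python3 - <<'E'
from h import *
f=vision.grab_frame("wrist")
im=f["img"][55:190,265:405,::-1].astype(float)*3; cv2.imwrite("pics/w11.png",cv2.resize(np.clip(im,0,255).astype(np.uint8),None,fx=4,fy=4,interpolation=cv2.INTER_CUBIC))
E
```

```text
(no output)
```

View pics/w11.png

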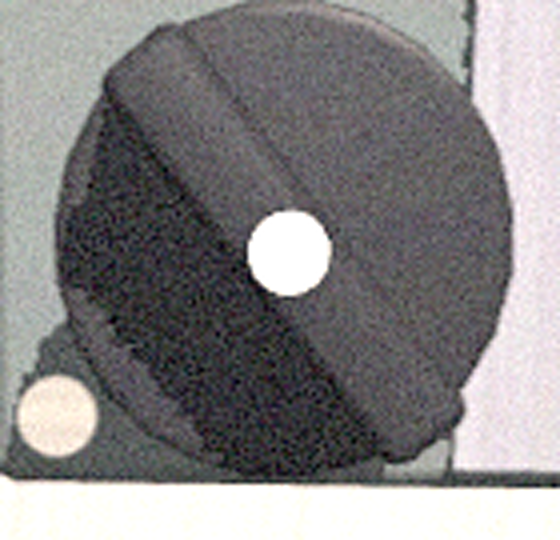

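```bash
python3 - <<'E'
from h import *
f=vision.grab_frame("wrist")
c=lambda u,v,z:onz(f,265+u/4-.4,55+v/4-.4,z)[:2]
s=c(289,252,.119); a=c(107,80,.118); b=c(388,457,.118); a2=c(175,25,.118); b2=c(462,402,.118)
print("screw",s)
for p,q in((a,b),): d=q-p; print(np.degrees(np.arctan2(d[1],d[0])),np.hypot(*d))
e1=(a+a2)/2;e2=(b+b2)/2;d=e2-e1;print(e1,e2,(e1+e2)/2,np.degrees(np.arctan2(d[1],d[0])),np.hypot(*d),np.hypot(*(a-a2)))
print(c(285,235,.087))
E
```

```text
screw [ 0.5079046 -0.1951463]
-43.01952497270529 0.07109137876632458
[ 0.48129565 -0.17051596] [ 0.53377715 -0.21842236] [ 0.5075364  -0.19446916] -42.390600212004586 0.07105864770922152 0.012798314042771698
[ 0.50767743 -0.19303013]
```

Emit:
{"name": "send_rows", "arguments": {"plan": [[0,1.3,-2,0,0,7.7],[-0.1,2.6,-4,0,0,15.4],[-0.2,3.9,-6,0,0,23],[-0.3,5.2,-8,0,0,30.6],[-0.3,6.5,-10,0,0,38.3]]}}

```text
time_s: 7.7
ee_pos: [0.5087, -0.1953, 0.1755]
ee_rot: [0.66, 0.253, 0.661, -0.252]
wrist_force: [0.2, 0.8, 0.0]
grip_width: 0.603
```

Emit:
{"name": "send_rows", "arguments": {"plan": [[0,0,0,0,0,0],[0,0,0,0,0,0]]}}

```text
time_s: 7.9
ee_pos: [0.5094, -0.1972, 0.1771]
ee_rot: [0.659, 0.256, 0.659, -0.255]
wrist_force: [0.4, -0.0, -0.8]
grip_width: 0.597
```

```bash
python3 - <<'E'
from h import *
s,M=st(); 
f=vision.grab_frame("scene");crop(f,"pics/sc12.png",220,200,400,350,4)
f=vision.grab_frame("side");crop(f,"pics/sd12.png",260,130,400,250,5)
E
```

```text
t 7.9 pos [ 50.94 -19.72  17.71] x [-0.  0. -1.] jaw yaw 47.6 F [ 0.4 -0.  -0.8] T [-0.03 -0.16  0.02] g 0.597 q [-0.59  0.45  1.45  0.    1.24 -1.42]
```

View pics/sc12.png

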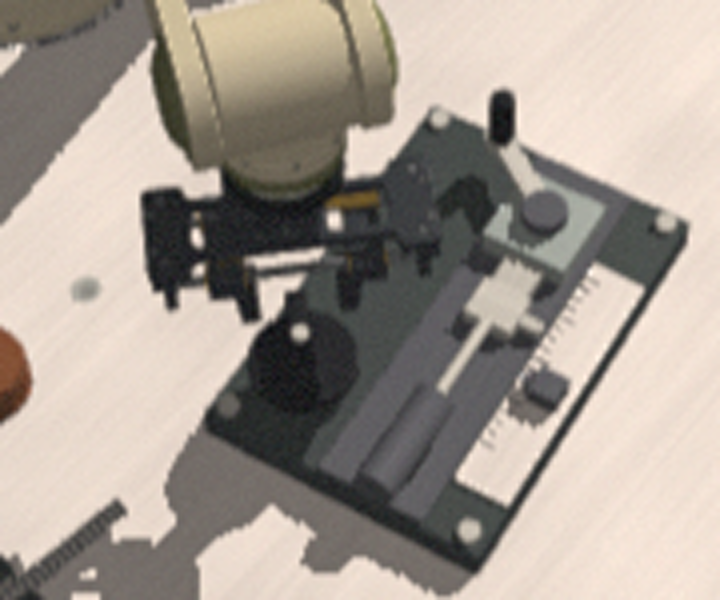

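View pics/sd12.png

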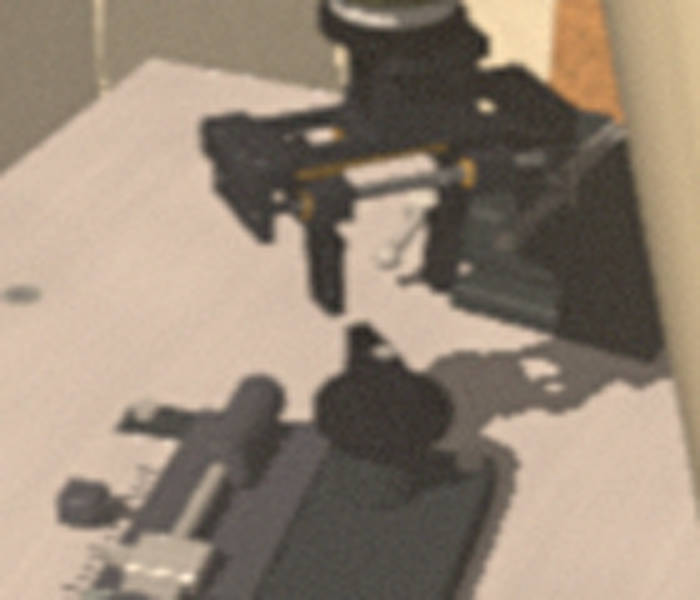

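```bash
python3 - <<'E'
from h import *
f=vision.grab_frame("scene");g=vision.grab_frame("side")
print(onz(f,220+300/4-.4,200+330/4-.4,.12),onz(g,260+382/5-.4,130+352/5-.4,.12))
E
```

```text
[ 0.50629227 -0.19651059  0.12      ] [ 0.50777931 -0.19523323  0.12      ]
```

Emit:
{"name": "send_rows", "arguments": {"plan": [[-0.1,0,-2,0,0,0],[-0.1,0.1,-4,0,0,0],[-0.1,0.1,-5.5,0,0,0],[-0.1,0.1,-6.2,0,0,0],[-0.1,0.1,-6.2,0,0,0]]}}

```text
time_s: 8.6
ee_pos: [0.5081, -0.1974, 0.1145]
ee_rot: [0.659, 0.255, 0.66, -0.255]
wrist_force: [0.2, 0.1, 0.5]
grip_width: 0.597
```

Emit:
{"name": "send_rows", "arguments": {"plan": [[0,0,0,0,0,0],[0,0,0,0,0,0],[0,0,0,0,0,0],[0,0,0,0,0,0],[0,0,0,0,0,0]], "fingers": 0}}

```text
time_s: 9.1
ee_pos: [0.5078, -0.1978, 0.115]
ee_rot: [0.659, 0.254, 0.66, -0.256]
wrist_force: [-3.9, -3.2, 5.1]
grip_width: 0.175
```

```bash
python3 - <<'E'
from h import *
s,M=st(); print("along jaw",M[:,1]@s["wrist_force"], "other", M[:,2]@s["wrist_force"])
E
```

```text
t 9.1 pos [ 50.78 -19.78  11.5 ] x [-0.001 -0.002 -1.   ] jaw yaw 47.7 F [-3.9 -3.2  5.1] T [-0.09  0.2   0.17] g 0.175 q [-0.59  0.53  1.53 -0.    1.09 -1.42]
along jaw -4.953579908189478 other -0.7102443063719615
```

Emit:
{"name": "send_rows", "arguments": {"plan": [[-0.05,-0.1,0,0,0,-6],[-0.05,-0.1,0,0,0,-12],[-0.05,-0.1,0,0,0,-18],[-0.05,-0.1,0,0,0,-24],[-0.05,-0.1,0,0,0,-30]]}}

```text
time_s: 9.6
ee_pos: [0.5081, -0.1977, 0.115]
ee_rot: [0.57, 0.418, 0.57, -0.418]
wrist_force: [2.0, 3.4, 1.6]
grip_width: 0.18
```

```bash
python3 - <<'E'
from h import *
s,M=st(); print("along jaw",M[:,1]@s["wrist_force"], "other", M[:,2]@s["wrist_force"])
f=vision.grab_frame("wrist"); cv2.imwrite("pics/w13.png",f["img"][:,:,::-1])
f=vision.grab_frame("scene");crop(f,"pics/sc13.png",220,200,400,350,4)
E
```

```text
t 9.6 pos [ 50.81 -19.77  11.5 ] x [ 0.001  0.001 -1.   ] jaw yaw 17.5 F [2.  3.4 1.6] T [ 0.45 -0.44  0.25] g 0.18 q [-0.59  0.53  1.53  0.    1.09 -0.89]
along jaw 2.8770145585078275 other -2.614127386994027
```

View pics/w13.png

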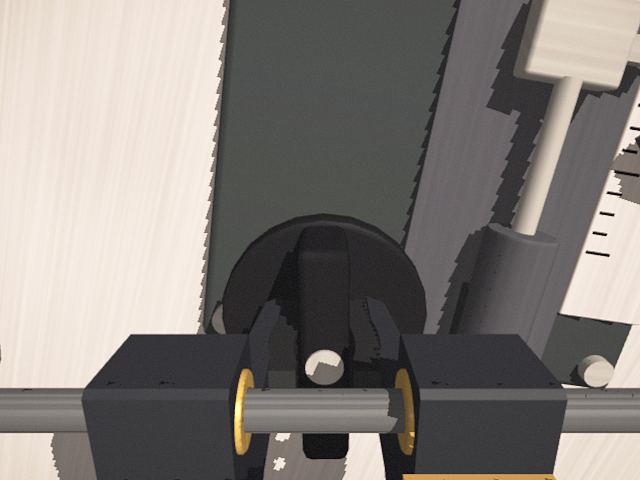

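View pics/sc13.png

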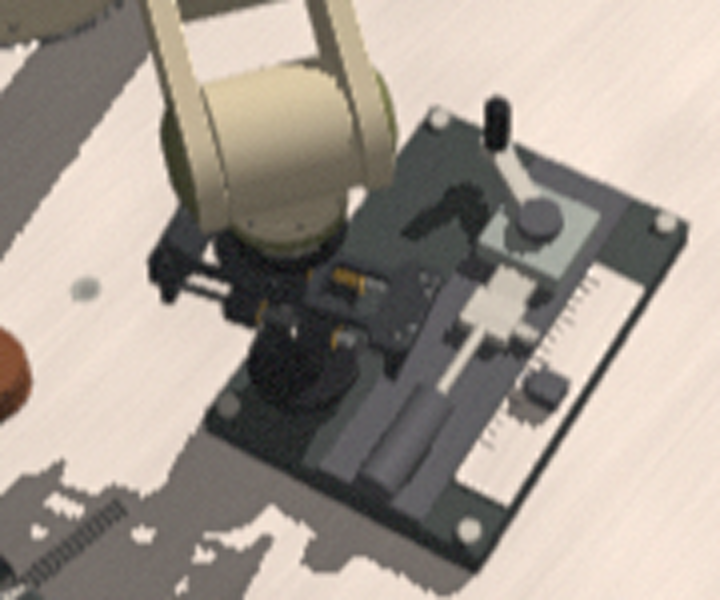

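The knob turns with the gripper and the slide advances, so I'll continue.

Emit:
{"name": "send_rows", "arguments": {"plan": [[0,0,0,0,0,-6],[0,0,0,0,0,-12],[0,0,0,0,0,-18],[0,0,0,0,0,-24],[0,0,0,0,0,-30]]}}

```text
time_s: 10.2
ee_pos: [0.5084, -0.1977, 0.115]
ee_rot: [0.444, 0.551, 0.443, -0.55]
wrist_force: [4.1, 4.5, 0.8]
grip_width: 0.18
```

Emit:
{"name": "send_rows", "arguments": {"plan": [[0,0,0,0,0,-6],[0,0,0,0,0,-12],[0,0,0,0,0,-18],[0,0,0,0,0,-24],[0,0,0,0,0,-30]]}}

```text
time_s: 10.7
ee_pos: [0.5087, -0.1979, 0.115]
ee_rot: [0.286, 0.648, 0.285, -0.646]
wrist_force: [6.4, 3.6, -0.7]
grip_width: 0.182
```

```bash
python3 - <<'E'
from h import *
s,M=st(); print("along jaw",M[:,1]@s["wrist_force"], "other", M[:,2]@s["wrist_force"])
f=vision.grab_frame("scene");crop(f,"pics/sc14.png",290,215,400,335,6)
f=vision.grab_frame("side");crop(f,"pics/sd14.png",235,185,375,305,5)
E
```

```text
t 10.7 pos [ 50.87 -19.79  11.5 ] x [ 0.003  0.    -1.   ] jaw yaw -42.3 F [ 6.4  3.6 -0.7] T [ 0.6  -0.98  0.36] g 0.182 q [-0.59  0.53  1.53  0.    1.08  0.15]
along jaw 2.3369063337000395 other -6.999773955772935
```

View pics/sc14.png

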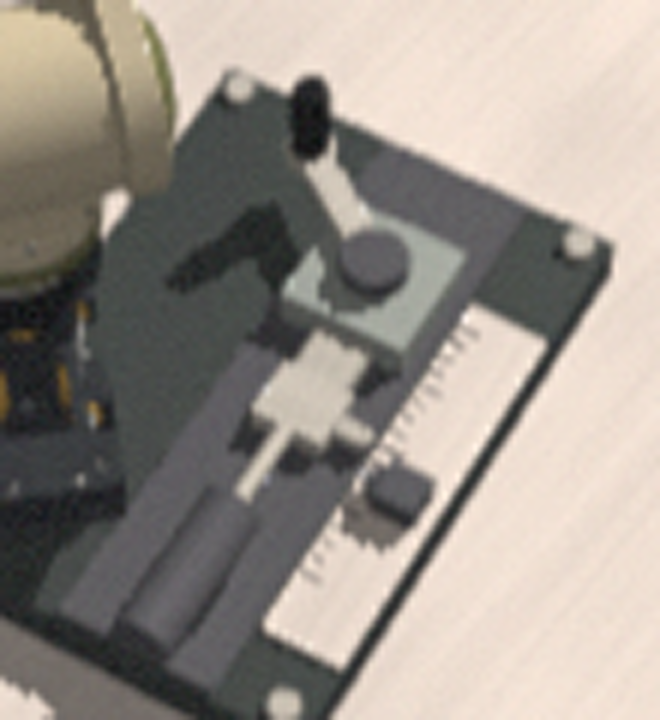

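View pics/sd14.png

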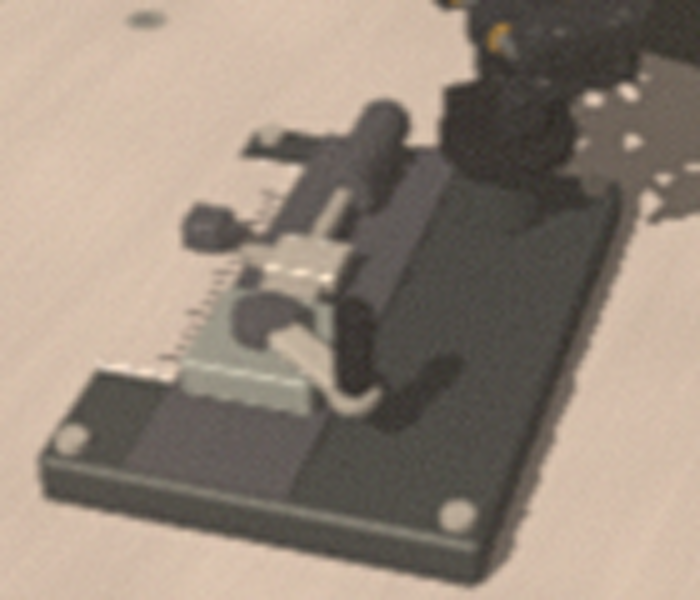

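```bash
python3 - <<'E'
from h import *
f=vision.grab_frame("scene")
for u,v,z in[(378,434,.044),(402,486,.053),(360,492,.044)]:
    print(w2t(onz(f,290+u/6-.4,215+v/6-.4,z)).round(4))
f=vision.grab_frame("wrist"); cv2.imwrite("pics/w15.png",f["img"][:,:,::-1])
E
```

```text
[ 0.0826 -0.0076]
[ 0.1089 -0.0323]
[ 0.0908 -0.0403]
```

View pics/w15.png

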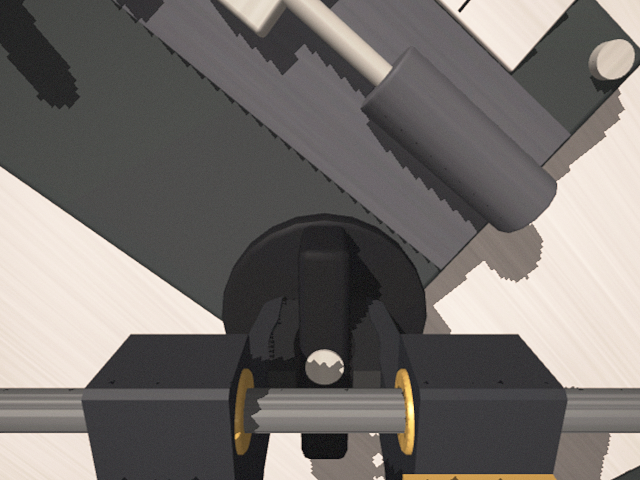

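Emit:
{"name": "send_rows", "arguments": {"plan": [[0,0,0,0,0,-6],[0,0,0,0,0,-12],[0,0,0,0,0,-18],[0,0,0,0,0,-24],[0,0,0,0,0,-30]]}}

```text
time_s: 11.4
ee_pos: [0.5089, -0.1982, 0.115]
ee_rot: [0.109, 0.7, 0.108, -0.698]
wrist_force: [7.5, 3.0, -1.4]
grip_width: 0.177
```

Emit:
{"name": "send_rows", "arguments": {"plan": [[0,0,0,0,0,-6],[0,0,0,0,0,-12],[0,0,0,0,0,-12],[0,0,0,0,0,-12]]}}

```text
time_s: 11.8
ee_pos: [0.509, -0.1983, 0.115]
ee_rot: [0.036, 0.707, 0.036, -0.705]
wrist_force: [7.4, 1.4, -1.4]
grip_width: 0.179
```

```bash
python3 - <<'E'
from h import *
s,M=st(); print("along jaw",M[:,1]@s["wrist_force"], "other", M[:,2]@s["wrist_force"])
f=vision.grab_frame("scene");crop(f,"pics/sc16.png",300,235,400,335,7)
f=vision.grab_frame("side");crop(f,"pics/sd16.png",255,195,335,270,8)
E
```

```text
t 11.8 pos [ 50.9  -19.83  11.5 ] x [ 0.003 -0.001 -1.   ] jaw yaw -84.1 F [ 7.4  1.4 -1.4] T [ 0.39 -1.04 -0.14] g 0.179 q [-0.59  0.53  1.53  0.    1.08  0.88]
along jaw -0.6742855991558558 other -7.509313637031912
```

View pics/sc16.png

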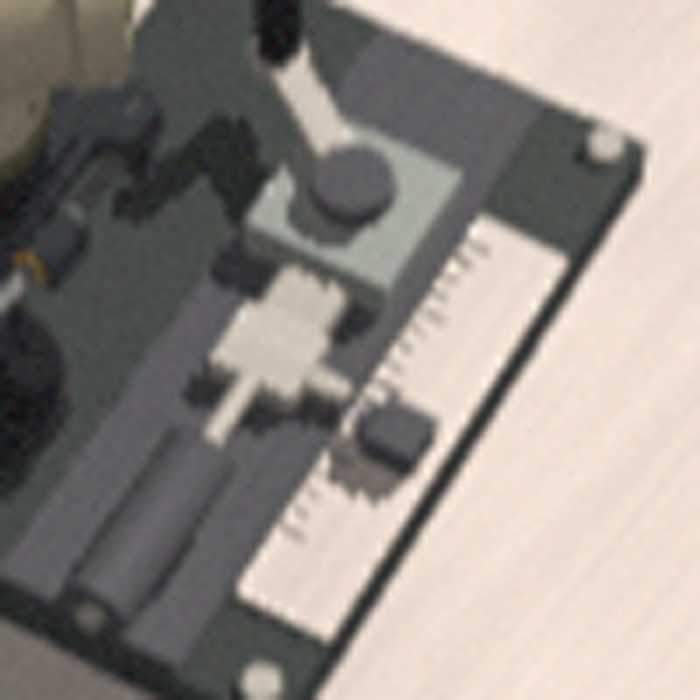

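View pics/sd16.png

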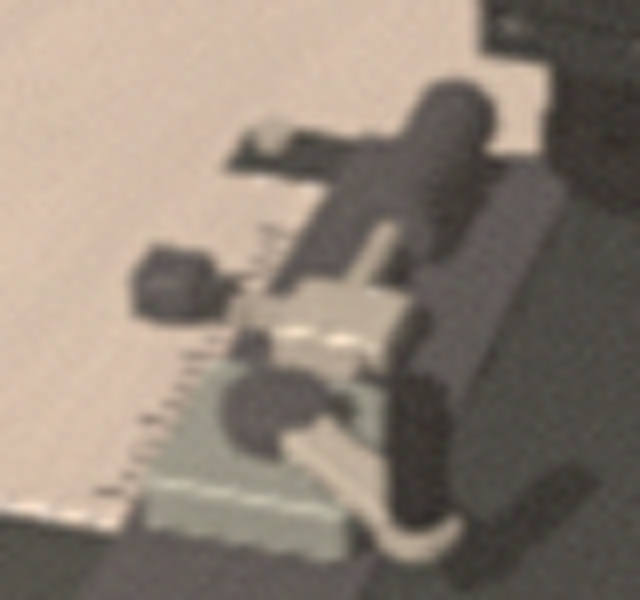

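Released view needed: I'll open, lift and look from above.

Emit:
{"name": "send_rows", "arguments": {"plan": [[0,0,0,0,0,0],[0,0,0,0,0,0],[0,0,0,0,0,0],[0,0,0,0,0,0]], "fingers": 0.5}}

```text
time_s: 12.3
ee_pos: [0.5076, -0.1983, 0.1147]
ee_rot: [-0.035, -0.706, -0.035, 0.706]
wrist_force: [-0.5, 0.5, -0.2]
grip_width: 0.494
```

Emit:
{"name": "send_rows", "arguments": {"plan": [[0,0,3,0,0,0],[0,0,6,0,0,0],[0,2.5,10,0,0,0],[0,6,13,0,0,0],[0,9,14,0,0,0]]}}

```text
time_s: 12.8
ee_pos: [0.5081, -0.1074, 0.2579]
ee_rot: [0.036, 0.708, 0.034, -0.705]
wrist_force: [0.8, -0.0, 0.2]
grip_width: 0.5
```

Emit:
{"name": "send_rows", "arguments": {"plan": [[0,0,0,0,0,0],[0,0,0,0,0,0],[0,0,0,0,0,0]]}}

```text
time_s: 13.1
ee_pos: [0.5076, -0.109, 0.254]
ee_rot: [-0.035, -0.706, -0.035, 0.707]
wrist_force: [0.4, -1.2, -1.1]
grip_width: 0.501
```

```bash
python3 - <<'E'
from h import *
s,M=st()
f=vision.grab_frame("wrist"); cv2.imwrite("pics/w17.png",f["img"][:,:,::-1])
E
```

```text
t 13.1 pos [ 50.76 -10.9   25.4 ] x [-0.001  0.    -1.   ] jaw yaw -84.3 F [ 0.4 -1.2 -1.1] T [ 0.02 -0.03  0.02] g 0.501 q [-0.44  0.33  1.4  -0.    1.41  1.03]
```

View pics/w17.png

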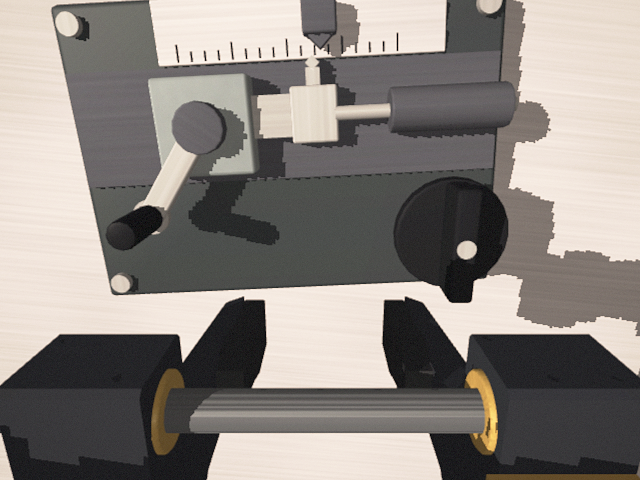

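```bash
python3 - <<'E'
from h import *
f=vision.grab_frame("wrist")
im=f["img"][0:150,270:370,::-1]; cv2.imwrite("pics/w18.png",cv2.resize(im,None,fx=4,fy=4,interpolation=cv2.INTER_CUBIC)[:600])
E
```

```text
(no output)
```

View pics/w18.png

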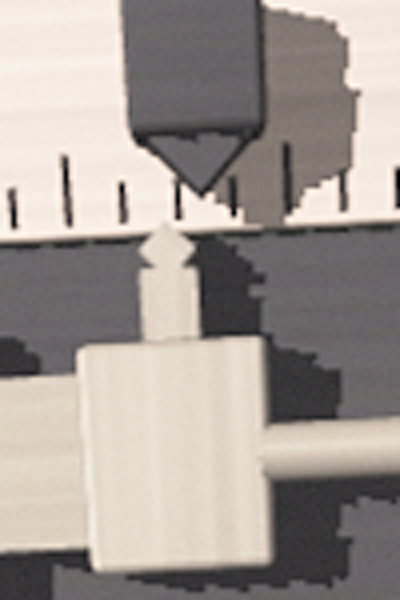

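```bash
python3 - <<'E'
from h import *
f=vision.grab_frame("wrist")
c=lambda u,v,z=.044:onz(f,270+u/4-.4,v/4-.4,z)[:2]
a,b=c(165,222),c(202,193); e1,e2=c(0,240,.035),c(400,223,.035)
print(w2t(a),w2t(b)); y=(e1-e2)/np.hypot(*(e1-e2)); print("edge yaw",np.arctan2(-y[0],y[1]), "dy",(a-b)@y, "dy w2t",w2t(a)[1]-w2t(b)[1])
# ticks 5mm? spacing
# bar orientation
p,q=onz(f,462,185,.118)[:2],onz(f,458,296,.118)[:2]; d=q-p; print(np.degrees(np.arctan2(d[1],d[0])))
print("screw",onz(f,466,250,.119))
print("grip/pivot",w2t(onz(f,122,235,.118)),w2t(onz(f,200,128,.07)))
E
```

```text
[ 0.08418687 -0.02644053] [ 0.08853772 -0.03322275]
edge yaw 0.13659496698059997 dy 0.006723291421539105 dy w2t 0.006782222391541918
-170.9969815341452
screw [ 0.5080461  -0.19802736  0.119     ]
grip/pivot [-0.02007576  0.09498542] [0.03959647 0.05133509]
```

Emit:
{"name": "send_rows", "arguments": {"plan": [[0,-3,-1,0,0,0],[0,-6.5,-4,0,0,0],[0,-9,-8,0,0,0],[0,-9,-11,0,0,0],[0,-9,-14,0,0,0]]}}

```text
time_s: 13.75
ee_pos: [0.5072, -0.1995, 0.1128]
ee_rot: [-0.034, -0.706, -0.035, 0.707]
wrist_force: [0.5, 0.2, 0.3]
grip_width: 0.499
```

Emit:
{"name": "send_rows", "arguments": {"plan": [[0,0,0,0,0,0],[0,0,0,0,0,0],[0,0,0,0,0,0],[0,0,0,0,0,0],[0,0,0,0,0,0]], "fingers": 0}}

```text
time_s: 14.25
ee_pos: [0.5076, -0.1985, 0.1146]
ee_rot: [-0.035, -0.706, -0.035, 0.706]
wrist_force: [-0.5, -0.7, -1.7]
grip_width: 0.174
```

Emit:
{"name": "send_rows", "arguments": {"plan": [[0,0,0,0,0,-5],[0,0,0,0,0,-10],[0,0,0,0,0,-16],[0,0,0,0,0,-21],[0,0,0,0,0,-26]]}}

```text
time_s: 14.75
ee_pos: [0.5077, -0.1982, 0.1146]
ee_rot: [0.126, -0.696, 0.126, 0.696]
wrist_force: [-0.8, -1.7, -2.2]
grip_width: 0.179
```

Emit:
{"name": "send_rows", "arguments": {"plan": [[0,0,0,0,0,0],[0,0,0,0,0,0],[0,0,0,0,0,0]]}}

```text
time_s: 15.05
ee_pos: [0.5077, -0.1981, 0.1146]
ee_rot: [0.124, -0.696, 0.124, 0.696]
wrist_force: [0.3, -0.1, -2.0]
grip_width: 0.181
```

Emit:
{"name": "send_rows", "arguments": {"plan": [[0,0,0,0,0,0],[0,0,0,0,0,0],[0,0,0,0,0,0],[0,0,0,0,0,0]], "fingers": 0.5}}

```text
time_s: 15.45
ee_pos: [0.5078, -0.1982, 0.1149]
ee_rot: [-0.124, 0.696, -0.124, -0.696]
wrist_force: [0.4, 0.0, -0.4]
grip_width: 0.492
```

Emit:
{"name": "send_rows", "arguments": {"plan": [[0,0,3,0,0,0],[0,0,6,0,0,6],[0,2.5,10,0,0,12],[0,6,13,0,0,19],[0,9,14,0,0,26]]}}

```text
time_s: 15.95
ee_pos: [0.5082, -0.1073, 0.258]
ee_rot: [0.038, 0.708, 0.036, -0.704]
wrist_force: [0.5, 0.1, 0.6]
grip_width: 0.5
```

Emit:
{"name": "send_rows", "arguments": {"plan": [[0,0,0,0,0,0],[0,0,0,0,0,0],[0,0,0,0,0,0]]}}

```text
time_s: 16.25
ee_pos: [0.5076, -0.1089, 0.254]
ee_rot: [-0.034, -0.706, -0.035, 0.707]
wrist_force: [0.5, -1.3, -0.0]
grip_width: 0.499
```

```bash
python3 - <<'E'
from h import *
s,M=st()
f=vision.grab_frame("wrist"); cv2.imwrite("pics/w19.png",f["img"][:,:,::-1])
im=f["img"][0:150,270:370,::-1]; cv2.imwrite("pics/w20.png",cv2.resize(im,None,fx=4,fy=4,interpolation=cv2.INTER_CUBIC)[:600])
E
```

```text
t 16.25 pos [ 50.76 -10.89  25.4 ] x [-0.001  0.    -1.   ] jaw yaw -84.4 F [ 0.5 -1.3 -0. ] T [ 0.03  0.07 -0.03] g 0.499 q [-0.44  0.33  1.4  -0.    1.41  1.03]
```

View pics/w19.png

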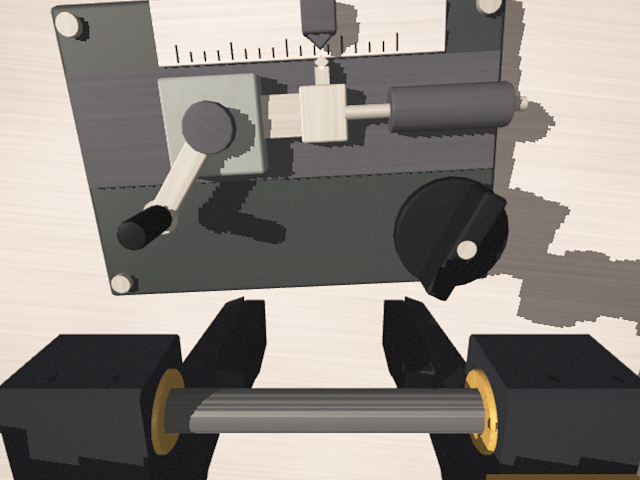

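View pics/w20.png

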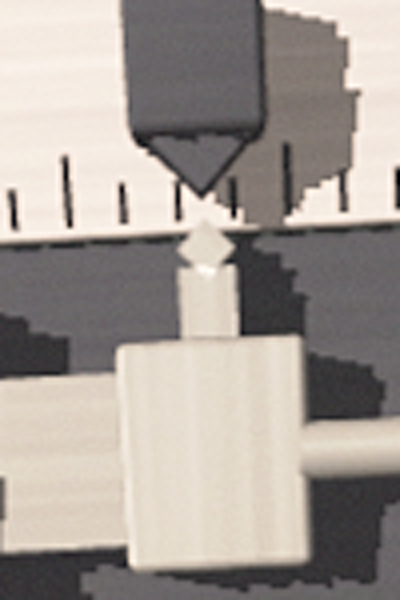

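```bash
python3 - <<'E'
from h import *
f=vision.grab_frame("wrist")
c=lambda u,v,z=.044:onz(f,270+u/4-.4,v/4-.4,z)[:2]
print(w2t(c(204.5,219))-w2t(c(202,193)))
d=w2t(onz(f,132,236,.118))-w2t(onz(f,210,127,.07)); print(np.degrees(np.arctan2(d[1],d[0])))
print(ctrl.finish_job())
E
```

```text
[-0.00423016 -0.00020338]
143.8158387897834
the job is handed in; nothing more can be done
None
```

The job is done and handed in at about 16.3 s, though `finish_job` gives no verdict, so I can't confirm it passed.

- **Lever:** I swung it round first, until the force rose to about 18 N against its stop. In the last picture its arm stands at about 144°, which is roughly 1.29 rad and above the 1.2 needed.
- **Knob:** I then turned it clockwise about 132°, let go and measured 6.7 mm still to go. After re-gripping I turned it another 26° and released.
- **Last checks:** The pointer tip is about 0.2 mm from the index tip along the scale, within the 4 mm allowed. The gripper was open, about 25 cm above the bench and touching nothing. The index's picture position did not change across the final turn.
- **Disagreements:** Camera estimates of the knob axis differed by up to about 1 cm, but the grip held with side forces below about 8 N.
- **Not checked:** I did not re-measure the loose parts at the end. The arm never went down near them.

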